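Hold the angle gauge on the sprung stud at its red mark

TASK

Pick up the angle gauge by its blue handle and lower it upright, until you feel it seat, with the middle of its foot on the brass sprung stud of the white probe-station foot. Then, keeping it pressed lightly on the stud, rock it sideways until its swinging pointer comes to rest on the red mark of the dial, and finish while holding it still there, in your grip and resting on the stud alone. Leave everything else on the bench where it is.

Things in the scene. Friction and masses are not known exactly. Their poses are not given: they have to be found in the camera images.
- gauge: loose pendulum angle gauge, about 0.44 kg, standing on the bench: flat steel foot 44 (x) x 64 (y) x 14 mm, black round dial housing 110 mm across, 24 mm thick, centred 79 mm above the underside, blue handle block on top. Origin: centre of the underside; x points out of the white dial face (at the start away from the robot, within 30 degrees), z up through the handle, y as follows from x and z
- gauge_grip (a point): where to grip: on the gauge's z axis 157 mm above the underside of the foot. The blue handle block is 22 (x) x 28 (y) mm with upright sides, from 134 to 178 mm above the underside; axes as the gauge's
- gauge_foot (a point): centre of the flat underside of the gauge's foot; axes as the gauge's
- pointer (a joint): angle (rad) of the black pendulum pointer about the gauge's x axis, 0 when it hangs towards the foot, positive towards the gauge's +y. It hangs plumb: rolling the gauge about its own x by -a (top leaning towards its +y) makes it read +a. It swings, and settles in about 1 s
- pointer_tip (a point): tip of the pointer, 44 mm from the dial centre, just before the dial face
- mark (a joint): angle (rad) at which the red mark is clamped on the dial, measured like the pointer's; between 0.2 and 0.4, different each time and fixed during the job
- red_mark (a point): centre of the red mark, a red bar 8 mm wide and 18 mm long; this point is 44 mm from the dial centre; the pointer is on the mark when its tip lies over it, within 4 mm of this point
- station: white probe-station foot, fixed: plate 130 x 120 x 16 mm with a micrometer barrel (up to 37 mm high) on its -x side; in the middle an upright dark post 38 mm across carries a brass sprung stud 20 mm across with an uneven domed crown. Origin: centre of the plate's underside, z up
- stud_axis (a point): point on the stud's upright axis, 16 mm above the bench (not the crown). The crown stands 56 to 72 mm above the bench, 22 mm above the post's top; this height differs each time and is not given: feel for it. The stud begins to give at 2 N, then 0.5 N per mm, and has 12 mm of travel before it is solid
- bottle: white solvent bottle, 60 mm across, 150 mm tall; bystander, to be left alone; origin: centre of its underside
- screwdriver: red screwdriver lying flat; bystander, to be left alone; origin: centre of its underside
- tray: low black sample tray 100 x 130 x 22 mm; bystander, to be left alone; origin: centre of its underside
- puck: steel puck 50 mm across, 16 mm high; bystander, to be left alone; origin: centre of its underside
- probe_block: small probe holder on a dark block, about 65 mm tall; bystander, to be left alone; origin: centre of its underside
- weight: knobbed brass weight 36 mm across, 48 mm tall; bystander, to be left alone; origin: centre of its underside
- jar: amber jar 48 mm across, 50 mm tall; bystander, to be left alone; origin: centre of its underside

How it is judged:
By the outcome, as a careful person would: the job done as asked, in the order asked, and still so for the second after the job is handed in, while the arm keeps its last pose, push and grip.
It also fails if it takes over 48 s, if anything falls off the work surface, if the arm or the gripper's body presses on something with over 40 N, if the wrist force passes 120 N, or if a joint passes its speed limit or range.

ROBOT

A 6-joint arm with a two-finger parallel gripper is mounted at the origin on the work surface. World frame = base frame: x ahead of the robot, y to its left, z up, the work surface at z = 0. Lengths are in m, angles in degrees, forces in N, time in s.
With the tool pointing down it reaches from about 0.3 to 0.75 m from the base axis. Payload 8.5 kg.
Tool frame: the origin (TCP) lies between the finger pads; the fingertips stand 19 mm ahead of it and the grasp point (between the pads) is the TCP; z points along the fingers, y is the line along which they close (so a half turn about z gives the same grasp; the last joint's range is limited). The gripper opens to 85 mm and grips with 20 to 120 N. Pads are 22 mm wide; open, the fingers measure 114 mm over their backs; the gripper's body (76 mm by 85 mm) begins 54 mm behind the grasp point. The pads swing forward as they close: fully open they stand 13 mm farther back than shut.
Start: joints at [-89.284, 21.807, 74.336, -0, 83.858, -12.336], TCP at [0.124, -0.536, 0.25] pointing down, gripper open.
Joint ranges: [-178.18, 178.18], [-50.72, 133.34], [12.68, 142.11], [-81.47, 261.47], [9.98, 163.14], [-165.26, 165.26]. Speed limits (degrees/s): [136.94, 136.94, 180, 180, 180, 180].

INTERFACE

Orientations are given as a 3x3 rotation matrix whose columns are the frame's x, y, z axes.
In Python, from rig import env, optics gives the robot as it stands.
- The arm moves only by the tool arm_command, never from a script. Its argument "commands" is one flat list of numbers, 7 for each row, row after row: the closure, from -1 (fully open) to 1 (shut), so that 0 is half open, then the shift along the tool's x, y, z as a fraction of full scale, then the turn, a rotation vector about the tool's x, y, z as a fraction of full scale. A call has 1 to 12 rows; each row is the pose to reach, as a shift and turn from the pose commanded when the call began, along the tool's axes at that moment; what a row does not reach only later rows make up. Full scale, the value 1, is 500 mm for a shift and 120 degrees for a turn. A row lasts 1/12 s, in which the tool goes at most 41.7 mm and 7.16 degrees, less where a joint would pass 70% of its speed; a pose out of reach is approached as far as the arm can. A call with a number of a shift or a turn outside -1 to 1 is refused whole. A call with a gripper value outside its range is refused whole. The fingers move at their own pace and stop on an object; "newtons" is the grip in N (left out, the last holds). Time passes only in rows, so rows that repeat a pose let the fingers close. It gives the time, the measured TCP pose, the force, the opening and the grip force at its end, in the units of the state.
- env.observe(): the state, without advancing time (a new reading comes with each control period).
- optics.get_image(name): name is "side" or "top" or "wrist"; returns a dict with "image" (480x640x3 uint8, red, green, blue), "intrinsics" (3x3 intrinsics, pixels), "origin" and "orientation" of the camera in the world; the wrist camera has in their place "tool_from_camera" (4x4, takes a point from camera to tool coordinates, whose origin is the TCP and whose axes are the flange's). Camera axes: x right, y down, z forward; pixel columns grow to the right and rows downward; lengths in m; the calibration is good to about 2 mm. A picture is of the moment at which its call begins: read the wrist's pose just before it. There is no depth.
- env.close_job(): hands the job in; it is judged then, once.
The state is a dict: "time_s": time; "q": joint angles; "qvel": joint speeds; "joint_efforts": joint torques, N m; "position": TCP position; "tool_rot": TCP orientation; "ft_force": force on the tool from outside, world axes, zero at the start; "wrist_torque": the same for the moment, N m; "grip_width": finger opening in m; "gripper_force": force on a finger pad.
Only numpy, scipy, OpenCV 4.12 (cv2) and the standard library are available. Lean on these libraries where they do the work, as an engineer would, in place of code of your own. Each camera call takes 0.05 s, during which the arm holds its last target. There are 200 camera calls.

## Working session

There is one attempt and no reset: what is moved stays moved. The work goes in short steps, Python scripts to look and compute and a tool call to move; the robot and the scene stay as the last step left them, time stands still between calls to the robot, and variables do not carry over. Pictures are saved under pics/ and viewed, at most 10 in all, crops included, and the job is handed in when it is done.

Besides the shell and the picture viewer there is one more tool, called in YAML: its name, and indented under it one key for each argument. arm_command: Moves the arm, as the interface text tells. Shift numbers are shares of 500 mm and turn numbers shares of 120 degrees, none past 1 either way. Its arguments: {"type":"object","properties":{"commands":{"type":"array","items":{"type":"number"}},"newtons":{"type":"number"}},"required":["commands"]}

```bash
ls; mkdir -p pics; cat > h.py <<'E'
import numpy as np, cv2
from rig import env, optics
def shot(n,f=None):
    s=env.observe(); d=optics.get_image(n)
    if f: cv2.imwrite('pics/'+f+'.png',d['image'][:,:,::-1])
    K=np.array(d['intrinsics'])
    if n=='wrist':
        T=np.eye(4);T[:3,:3]=s['tool_rot'];T[:3,3]=s['position'];C=T@np.array(d['tool_from_camera']);R=C[:3,:3];o=C[:3,3]
    else: R=np.array(d['orientation']);o=np.array(d['origin'])
    return d['image'],K,R,o,s
def ray(K,R,u,v):
    r=R@np.linalg.solve(K,[u,v,1.]); return r/np.linalg.norm(r)
def plane(c,u,v,z):
    _,K,R,o,_=c; r=ray(K,R,u,v); return o+r*(z-o[2])/r[2]
def proj(c,p):
    _,K,R,o,_=c; q=K@(R.T@(np.array(p)-o)); return q[:2]/q[2]
def tri(c1,p1,c2,p2):
    A=[];b=[]
    for c,p in((c1,p1),(c2,p2)):
        r=ray(c[1],c[2],*p);M=np.eye(3)-np.outer(r,r);A.append(M);b.append(M@c[3])
    x=np.linalg.lstsq(np.vstack(A),np.hstack(b),rcond=None)[0]
    return x
def blobs(img,lo,hi,amin=30):
    h=cv2.cvtColor(img,cv2.COLOR_RGB2HSV); m=cv2.inRange(h,np.array(lo),np.array(hi))
    n,l,st,ce=cv2.connectedComponentsWithStats(m)
    return sorted([(int(st[i,4]),ce[i].round(1).tolist(),st[i,:4].tolist(),cv2.minAreaRect(np.argwhere(l==i)[:,::-1].astype(np.float32))) for i in range(1,n) if st[i,4]>=amin],key=lambda t:-t[0]),m
E
python3 - <<'E'
from h import *
for n in('side','top','wrist'):
    c=shot(n,n+'0'); print(n,c[3].round(3),c[2].round(3).tolist(),c[1][0,0])
    print([b[:3] for b in blobs(c[0],(100,120,50),(130,255,255))[0][:4]])
print(c[4])
E
```

```text
pics
side [0.32  0.922 0.695] [[-0.96, -0.158, 0.231], [-0.279, 0.497, -0.822], [0.015, -0.853, -0.521]] 459.1059079380365
[(25282, [374.1, 67.1], [261, 0, 221, 179]), (18587, [587.7, 128.7], [499, 0, 141, 239]), (272, [341.8, 376.1], [334, 367, 17, 19]), (161, [383.9, 207.9], [380, 199, 9, 19])]
top [0.361 0.019 1.03 ] [[-0.156, -0.961, 0.227], [-0.988, 0.152, -0.036], [-0.0, -0.23, -0.973]] 433.09269863566357
[(178, [113.5, 340.9], [106, 334, 17, 14]), (157, [402.8, 278.0], [392, 271, 20, 15]), (46, [614.7, 347.4], [608, 344, 13, 7])]
wrist [ 0.195 -0.518  0.373] [[0.226, -0.932, -0.282], [-0.974, -0.217, -0.064], [-0.002, 0.289, -0.957]] 432.35986521941555
[(831, [494.1, 83.0], [474, 71, 41, 24])]
{'time_s': 0.1, 'q': array([-8.92828461e+01,  2.18364977e+01,  7.43805099e+01, -1.15008513e-03,
        8.38588952e+01, -1.23346794e+01]), 'qvel': array([-0.10741351, -0.07106596, -0.20281246, -0.03288117,  0.08130087,
       -0.05113373]), 'joint_efforts': array([ 3.19447623e-03, -4.49226272e+01, -2.31658351e+01, -2.03541026e-04,
        3.63567975e-03,  1.13925901e-05]), 'position': array([ 0.1242079 , -0.53553322,  0.24977885]), 'tool_rot': array([[ 9.74165678e-01,  2.25834518e-01, -3.65371235e-05],
       [ 2.25834367e-01, -9.74164814e-01,  1.32439983e-03],
       [ 2.63502018e-04, -1.29843620e-03, -9.99999122e-01]]), 'ft_force': array([-0.20712347,  0.1306552 ,  0.31662788]), 'wrist_torque': array([ 0.00662011,  0.06289154, -0.00977227]), 'gripper_force': 0.0, 'grip_width': 0.08525248724674547}
```

View pics/side0.png

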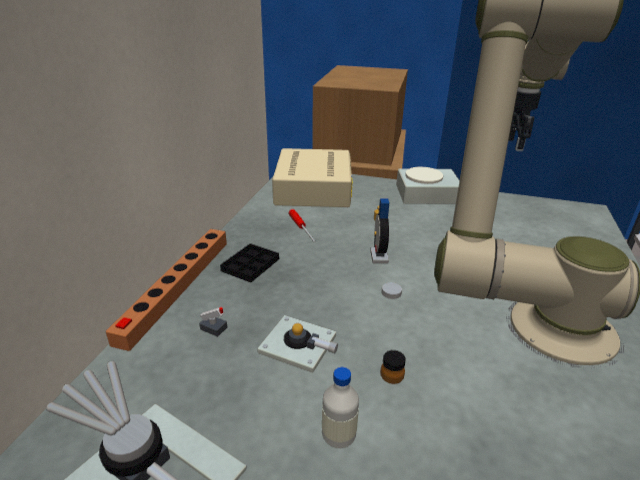

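View pics/top0.png

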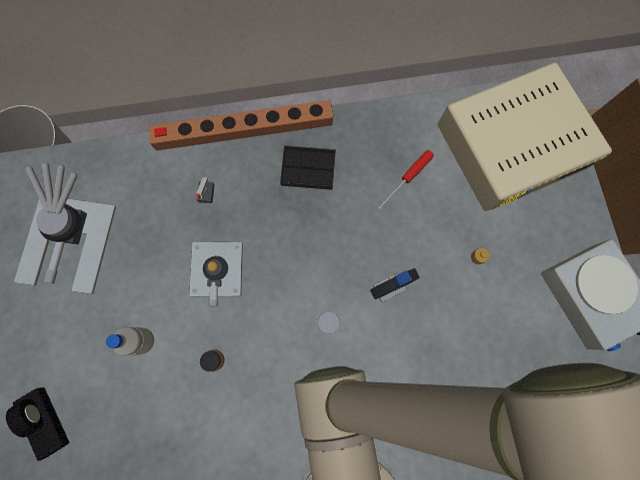

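```bash
cat > m.py <<'E'
from h import *
s=shot('side');t=shot('top')
print('handle tri',tri(s,(383.9,207.9),t,(402.8,278)).round(4))
for n,c,roi in(('side',s,(285,315,310,350)),('top',t,(195,255,235,285))):
    b,m=blobs(c[0],(12,120,80),(35,255,255),10)
    for x in b[:8]: print(n,x[:3])
b,m=blobs(t[0],(100,120,50),(130,255,255)); 
for x in b: print('blue',x[1],x[3], plane(t,*x[1],.178).round(4))
b,m=blobs(t[0],(0,0,0),(180,255,60),100)
for x in b:
    if 370<x[1][0]<425 and 255<x[1][1]<310:
        bp=cv2.boxPoints(x[3]); print('housing',x[:3],[plane(t,*p,.134).round(3) for p in bp])
b,m=blobs(t[0],(0,0,180),(180,60,255),300)
for x in b:
    if x[1][0]<260 and x[1][0]>180: print('plate',x[1],[plane(t,*p,.016).round(3) for p in cv2.boxPoints(x[3])])
cv2.imwrite('pics/z.png',np.hstack([cv2.resize(t[0][225:325,355:455,::-1],None,fx=4,fy=4,interpolation=2),cv2.resize(t[0][225:325,165:265,::-1],None,fx=4,fy=4,interpolation=2)]))
E
python3 m.py
```

```text
handle tri [ 0.4542 -0.1781  0.1515]
side (8034, [360.1, 117.4], [313, 66, 94, 113])
side (159, [392.4, 373.3], [381, 365, 24, 14])
side (100, [297.2, 328.9], [292, 324, 11, 11])
side (40, [113.0, 333.0], [106, 330, 15, 7])
side (36, [220.2, 240.4], [217, 233, 9, 16])
side (35, [167.6, 287.1], [163, 283, 12, 10])
side (32, [375.9, 212.5], [374, 206, 5, 14])
side (28, [178.1, 275.1], [174, 271, 9, 10])
top (194, [480.7, 255.4], [472, 248, 18, 16])
top (80, [512.0, 198.5], [499, 192, 27, 14])
top (78, [212.3, 266.0], [208, 261, 10, 10])
top (19, [220.5, 361.8], [217, 356, 6, 13])
top (12, [258.7, 125.0], [256, 123, 7, 5])
top (12, [274.2, 124.0], [271, 122, 7, 5])
top (10, [282.0, 120.7], [280, 119, 5, 5])
top (10, [217.6, 123.2], [216, 121, 5, 5])
blue [113.5, 340.9] ((114.0, 340.5), (16.0, 13.0), 0.0) [0.4192 0.3994 0.178 ]
blue [402.9, 278.2] ((401.4000549316406, 278.800048828125), (10.733125686645508, 17.8885440826416), 63.43495178222656) [ 0.4512 -0.1723  0.178 ]
blue [614.6, 347.4] ((614.0538330078125, 347.96923828125), (3.969111204147339, 12.527507781982422), 60.2551155090332) [ 0.2582 -0.5445  0.178 ]
housing (407, [391.5, 285.0], [371, 269, 49, 30]) [array([ 0.445, -0.11 ,  0.134]), array([ 0.474, -0.21 ,  0.134]), array([ 0.452, -0.216,  0.134]), array([ 0.422, -0.117,  0.134])]
```

View pics/z.png

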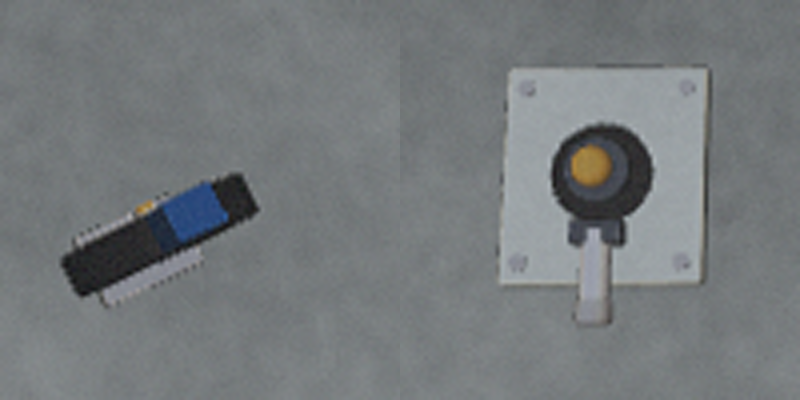

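arm_command:
  commands: [-1,0.804,-0.55,0,0,0,-0.028,-1,0.804,-0.55,0,0,0,-0.028,-1,0.804,-0.55,0,0,0,-0.028,-1,0.804,-0.55,0,0,0,-0.028,-1,0.804,-0.55,0,0,0,-0.028,-1,0.804,-0.55,0,0,0,-0.028,-1,0.804,-0.55,0,0,0,-0.028,-1,0.804,-0.55,0,0,0,-0.028,-1,0.804,-0.55,0,0,0,-0.028,-1,0.804,-0.55,0,0,0,-0.028,-1,0.804,-0.55,0,0,0,-0.028,-1,0.804,-0.55,0,0,0,-0.028]

```text
time_s: 1.25
position: [0.4553, -0.1743, 0.2504]
tool_rot: [[0.959, 0.284, 0.0], [0.284, -0.959, 0.0], [0.0, -0.0, -1.0]]
ft_force: [-0.1, -0.3, 0.5]
grip_width: 0.0853
gripper_force: 0.0
```

```bash
cat > m2.py <<'E'
from h import *
c=shot('wrist','w1');s=c[4]
print(s['time_s'],s['position'].round(4),s['tool_rot'].round(4).tolist(),s['q'].round(1),s['ft_force'])
b,m=blobs(c[0],(100,120,50),(130,255,255))
for x in b[:3]: print('blue',x[:3],x[3],[plane(c,*p,.178).round(4) for p in cv2.boxPoints(x[3])],plane(c,*x[1],.178).round(4))
b,m=blobs(c[0],(0,0,0),(180,255,60),500)
for x in b[:4]: print('dark',x[:3],x[3])
a=shot('side');t=shot('top')
print('stud',tri(a,(297.5,329),t,(212.3,266)).round(4), tri(a,(299,340),t,(214.5,268.5)))
E
python3 m2.py
```

```text
1.25 [ 0.4553 -0.1743  0.2504] [[0.9588, 0.2842, 0.0004], [0.2842, -0.9588, 0.0003], [0.0005, -0.0002, -1.0]] [-34.9  15.5  83.8   0.   80.6  38.6] [-0.10017295 -0.31892102  0.52502936]
blue (2439, [319.4, 276.3], [291, 247, 57, 52]) ((319.0, 272.5), (51.0, 56.0), 90.0) [array([ 0.4637, -0.1535,  0.178 ]), array([ 0.4712, -0.1789,  0.178 ]), array([ 0.4463, -0.1867,  0.178 ]), array([ 0.4385, -0.1604,  0.178 ])] [ 0.4533 -0.1705  0.178 ]
blue (31, [323.4, 248.2], [318, 245, 12, 8]) ((323.4538879394531, 248.1307830810547), (6.8219099044799805, 10.791020393371582), 82.87498474121094) [array([ 0.468 , -0.1654,  0.178 ]), array([ 0.4701, -0.1701,  0.178 ]), array([ 0.467 , -0.1714,  0.178 ]), array([ 0.4649, -0.1667,  0.178 ])] [ 0.4675 -0.1684  0.178 ]
dark (18586, [109.6, 426.4], [0, 322, 211, 158]) ((105.0, 400.5), (210.0, 157.0), 0.0)
dark (17667, [535.9, 425.8], [441, 322, 199, 158]) ((540.0, 400.5), (157.0, 198.0), 90.0)
dark (5235, [321.2, 243.4], [242, 210, 159, 59]) ((321.0, 239.0), (58.0, 158.0), 90.0)
dark (4384, [325.4, 468.3], [212, 454, 228, 26]) ((325.5, 466.5), (226.99996948242188, 24.999996185302734), -0.0)
stud [0.5613 0.2259 0.043 ] [0.55912376 0.22723087 0.01421561]
```

View pics/w1.png

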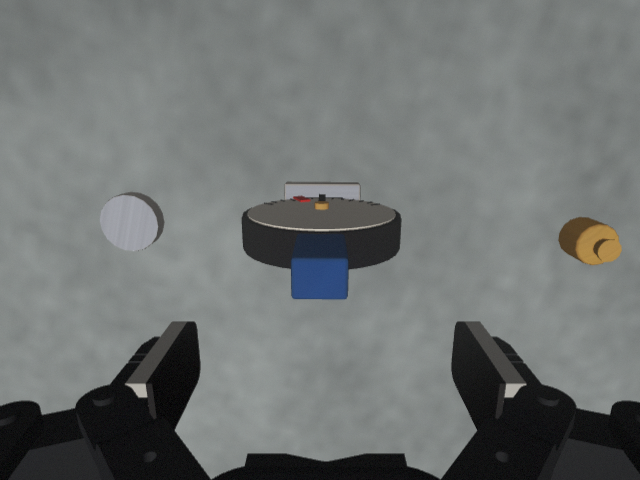

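arm_command:
  commands: [-1,-0.003,-0.008,0.1,0,0,0,-1,-0.003,-0.008,0.1,0,0,0,-1,-0.003,-0.008,0.1,0,0,0,-1,-0.003,-0.008,0.1,0,0,0]

```text
time_s: 1.73
position: [0.451, -0.1745, 0.2009]
tool_rot: [[0.96, 0.281, -0.0], [0.281, -0.96, 0.0], [-0.0, -0.0, -1.0]]
ft_force: [-0.1, -0.2, 0.9]
grip_width: 0.0854
gripper_force: 0.0
```

```bash
cat > m3.py <<'E'
from h import *
c=shot('wrist','w2');s=c[4]
print(s['time_s'],s['position'].round(4),s['tool_rot'].round(4).tolist())
R=s['tool_rot']
b,m=blobs(c[0],(100,120,140),(130,255,255))
x=b[0];u0,v0,w,h=x[2];print(x[:3])
for nm,u,v in(('nearmid',u0+w/2,v0+h),('farmid',u0+w/2,v0),('L',u0,v0+h/2),('R',u0+w,v0+h/2)):
    print(nm,(R.T@(plane(c,u,v,.178)-s['position'])*1000).round(1))
E
python3 m3.py
```

```text
1.7333 [ 0.451  -0.1745  0.2009] [[0.9596, 0.2813, -0.0004], [0.2813, -0.9596, 0.0001], [-0.0003, -0.0002, -1.0]]Traceback (most recent call last):
  File "m3.py", line 6, in <module>
    x=b[0];u0,v0,w,h=x[2];print(x[:3])
      ~^^^
IndexError: list index out of range
```

```bash
sed -i 's/120,140/120,40/' m3.py; python3 m3.py; python3 - <<'E'
import cv2
i=cv2.imread('pics/w2.png');h=cv2.cvtColor(i,cv2.COLOR_BGR2HSV);print([(r,h[r,318].tolist()) for r in range(230,420,10)])
E
```

```text
1.7833 [ 0.4514 -0.1747  0.2016] [[0.9596, 0.2815, 0.0012], [0.2815, -0.9596, -0.0009], [0.0009, 0.0012, -1.0]]
(4808, [319.4, 306.7], [282, 264, 75, 77])
nearmid [-8.5 -3.5 23.6]
farmid [22.4 -3.4 23.6]
L [  7.4 -17.2  23.6]
R [ 7.4 10.4 23.6]
[(230, [25, 17, 91]), (240, [13, 20, 91]), (250, [0, 0, 32]), (260, [110, 114, 58]), (270, [109, 121, 61]), (280, [108, 128, 60]), (290, [107, 159, 98]), (300, [110, 171, 128]), (310, [109, 173, 131]), (320, [109, 165, 133]), (330, [109, 170, 135]), (340, [108, 161, 125]), (350, [84, 9, 146]), (360, [85, 10, 149]), (370, [85, 10, 152]), (380, [83, 7, 143]), (390, [83, 7, 139]), (400, [72, 9, 139]), (410, [75, 7, 144])]
```

arm_command:
  commands: [-1,0.005,-0.007,0.03,0,0,0,-1,0.005,-0.007,0.086,0,0,0,-1,0.005,-0.007,0.086,0,0,0,-1,0.005,-0.007,0.086,0,0,0,1,0.005,-0.007,0.086,0,0,0,1,0.005,-0.007,0.086,0,0,0,1,0.005,-0.007,0.086,0,0,0,1,0.005,-0.007,0.086,0,0,0,1,0.005,-0.007,0.086,0,0,0,1,0.005,-0.007,0.086,0,0,0,1,0.005,-0.007,0.086,0,0,0,1,0.005,-0.007,0.086,0,0,0]
  newtons: 70

```text
time_s: 2.83
position: [0.453, -0.17, 0.158]
tool_rot: [[0.959, 0.282, 0.001], [0.282, -0.959, -0.001], [0.001, 0.001, -1.0]]
ft_force: [0.1, -1.2, 5.9]
grip_width: 0.027
gripper_force: 69.8
```

arm_command:
  commands: [1,0,0,-0.04,0,0,0,1,0,0,-0.12,0,0,0,1,0,0,-0.24,0,0,0,1,0.02,-0.05,-0.24,0,0,0,1,0.25,-0.7,-0.24,0,0,0,1,0.25,-0.7,-0.24,0,0,0,1,0.25,-0.7,-0.24,0,0,0,1,0.25,-0.7,-0.24,0,0,0,1,0.25,-0.7,-0.24,0,0,0,1,0.25,-0.7,-0.24,0,0,0,1,0.25,-0.7,-0.24,0,0,0,1,0.25,-0.7,-0.24,0,0,0]

```text
time_s: 3.83
position: [0.472, 0.1922, 0.2765]
tool_rot: [[0.959, 0.283, -0.002], [0.283, -0.959, -0.0], [-0.002, -0.0, -1.0]]
ft_force: [1.3, -0.2, -3.9]
grip_width: 0.0268
gripper_force: 70.7
```

arm_command:
  commands: [1,0,0,0,0,0,0,1,0,0,0,0,0,0,1,0,0,0,0,0,0,1,0,0,0,0,0,0]

```text
time_s: 4.17
position: [0.4729, 0.189, 0.2769]
tool_rot: [[0.96, 0.281, -0.001], [0.281, -0.96, -0.0], [-0.001, 0.0, -1.0]]
ft_force: [0.1, -0.8, -3.6]
grip_width: 0.0271
gripper_force: 71.7
```

```bash
cat > m4.py <<'E'
from h import *
c=shot('wrist','w3');s=c[4]
print(s['time_s'],s['position'].round(4),s['tool_rot'].round(4).tolist(),s['ft_force'].round(2),s['q'].round(0))
b,m=blobs(c[0],(12,110,60),(35,255,255),30)
for x in b[:5]: print(x[:3],plane(c,*x[1],.06).round(4),plane(c,*x[1],.068).round(4))
E
python3 m4.py
```

```text
4.1667 [0.4729 0.189  0.2769] [[0.9596, 0.2812, -0.0012], [0.2812, -0.9596, -0.0004], [-0.0013, 0.0001, -1.0]] [ 0.08 -0.77 -3.62] [ 8. 17. 78. -0. 86. 82.]
(746, [310.4, 87.2], [296, 72, 30, 32]) [0.5588 0.2271 0.06  ] [0.5584 0.2267 0.068 ]
(228, [325.5, 239.4], [316, 233, 20, 13]) [0.4498 0.1835 0.06  ] [0.452  0.1841 0.068 ]
(67, [207.5, 287.5], [201, 281, 12, 15]) [0.3811 0.2674 0.06  ] [0.3849 0.266  0.068 ]
```

View pics/w3.png

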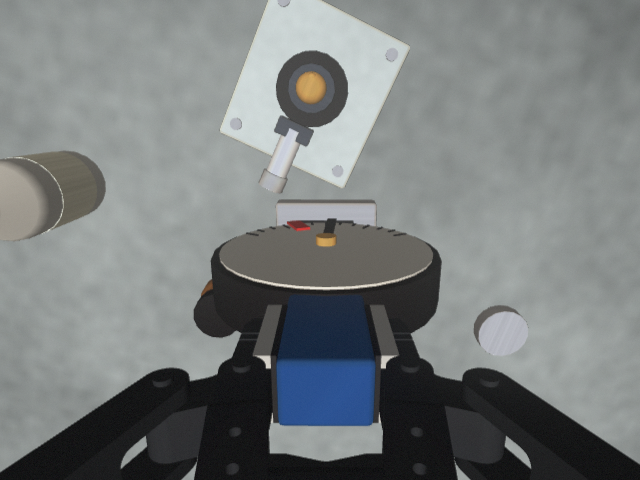

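```bash
python3 - <<'E'
from h import *
c=shot('wrist');s=c[4];R=s['tool_rot'];p=s['position']
P=lambda x,y,z:proj(c,p+R@(np.array([x,y,158-z])/1000)).round(1)
print('foot top front edge',P(22,-32,14),P(22,32,14),'dial c',P(12,0,79),'handle near top',P(-11,-14,178),P(-11,14,178), 'dial ends',P(12,-55,79),P(12,55,79))
im=c[0].astype(int)
print('col326',[(r,im[r,310].tolist()) for r in range(192,230,2)])
print('row215 cols',[(k,im[212,k].sum()) for k in list(range(270,284))+list(range(370,382))])
print('handle row415',[(k,im[415,k].tolist()) for k in list(range(272,284))+list(range(368,380))],'col325',[(r,im[r,325].tolist()) for r in range(418,430)])
st=np.array([.5586,.2269,.065]);print('stud in tool',(R.T@(st-p)*1000).round(1))
g=cv2.cvtColor(c[0],cv2.COLOR_RGB2HSV)[:,:,2][40:135,262:362]
m=cv2.inRange(g,0,75);n,l,stt,ce=cv2.connectedComponentsWithStats(m);print([(stt[i].tolist(),ce[i].round(1)) for i in range(1,n) if stt[i,4]>300])
E
```

```text
foot top front edge [276.3 201.4] [378.7 201.4] dial c [328.  246.8] handle near top [280.5 425.2] [379.  425.2] dial ends [215.3 246.8] [440.7 246.9]
col326 [(192, [147, 152, 150]), (194, [151, 156, 154]), (196, [149, 154, 152]), (198, [149, 154, 152]), (200, [101, 101, 98]), (202, [105, 101, 98]), (204, [176, 172, 168]), (206, [178, 179, 186]), (208, [177, 179, 186]), (210, [179, 180, 188]), (212, [177, 178, 186]), (214, [176, 179, 187]), (216, [174, 176, 183]), (218, [176, 178, 186]), (220, [106, 106, 110]), (222, [63, 63, 63]), (224, [102, 101, 94]), (226, [105, 102, 96]), (228, [129, 91, 87])]
row215 cols [(270, np.int64(468)), (271, np.int64(460)), (272, np.int64(469)), (273, np.int64(472)), (274, np.int64(475)), (275, np.int64(472)), (276, np.int64(477)), (277, np.int64(525)), (278, np.int64(537)), (279, np.int64(539)), (280, np.int64(546)), (281, np.int64(543)), (282, np.int64(545)), (283, np.int64(538)), (370, np.int64(549)), (371, np.int64(546)), (372, np.int64(548)), (373, np.int64(546)), (374, np.int64(521)), (375, np.int64(476)), (376, np.int64(356)), (377, np.int64(452)
[... 287 characters left out ...]
2, 76, 129]), (281, [44, 80, 135]), (282, [45, 81, 139]), (283, [43, 80, 143]), (368, [42, 79, 140]), (369, [43, 77, 134]), (370, [43, 76, 129]), (371, [41, 75, 123]), (372, [42, 72, 114]), (373, [37, 52, 75]), (374, [53, 52, 51]), (375, [52, 52, 51]), (376, [52, 51, 51]), (377, [52, 52, 51]), (378, [84, 82, 80]), (379, [186, 182, 176])] col325 [(418, [44, 83, 147]), (419, [44, 82, 146]), (420, [44, 83, 146]), (421, [46, 85, 149]), (422, [46, 83, 147]), (423, [47, 83, 144]), (424, [42, 79, 133]), (425, [64, 91, 128]), (426, [141, 150, 154]), (427, [157, 164, 162]), (428, [158, 165, 162]), (429, [158, 164, 161])]
stud in tool [ 93.  -12.4 212. ]
[([14, 12, 71, 76, 2249], array([50.2, 49.7]))]
```

arm_command:
  commands: [1,0.08,-0.01,0,0,0,0,1,0.14,-0.018,0,0,0,0,1,0.185,-0.022,0,0,0,0,1,0.185,-0.022,0,0,0,0,1,0.185,-0.022,0.04,0,0,0,1,0.185,-0.022,0.08,0,0,0,1,0.185,-0.022,0.08,0,0,0,1,0.185,-0.022,0.08,0,0,0,1,0.185,-0.022,0.08,0,0,0,1,0.185,-0.022,0.08,0,0,0]

```text
time_s: 5.1
position: [0.559, 0.2265, 0.2389]
tool_rot: [[0.959, 0.282, 0.003], [0.282, -0.959, 0.0], [0.003, 0.0, -1.0]]
ft_force: [0.5, 0.6, -4.0]
grip_width: 0.0272
gripper_force: 71.5
```

```bash
python3 - <<'E'
from h import *
t=shot('top');a=shot('side');s=env.observe()
print(s['position'].round(4),s['ft_force'].round(2),s['wrist_torque'].round(3))
A=cv2.resize(a[0][230:380,230:380,::-1],None,fx=4,fy=4,interpolation=2)
cv2.imwrite('pics/s4.png',A)
R=s['tool_rot'];f=s['position']+R@[0,0,.158];print('foot',f.round(4),'px',proj(a,f).round(1))
E
```

```text
[0.5589 0.2266 0.2385] [-0.14 -0.55 -3.82] [-0.022 -0.001 -0.027]
foot [0.5592 0.2267 0.0805] px [298.  315.5]
```

View pics/s4.png

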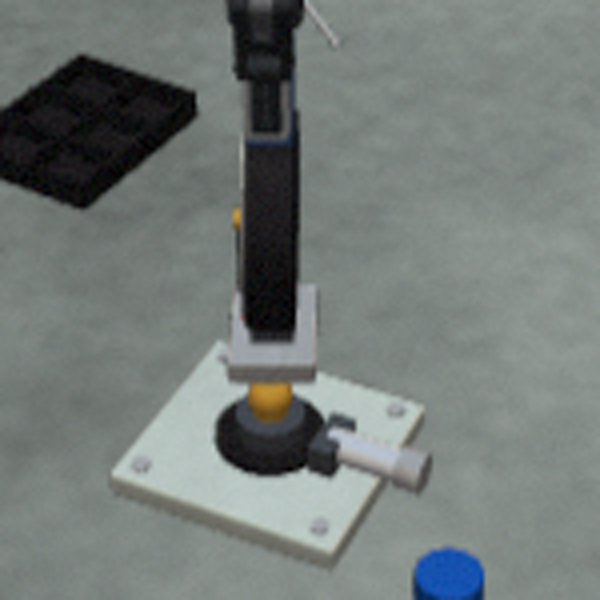

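arm_command:
  commands: [1,0,0,0.008,0,0,0,1,0,0,0.016,0,0,0,1,0,0,0.016,0,0,0,1,0,0,0.016,0,0,0]

```text
time_s: 5.53
position: [0.5584, 0.2267, 0.2289]
tool_rot: [[0.959, 0.283, -0.001], [0.283, -0.959, -0.0], [-0.001, -0.0, -1.0]]
ft_force: [0.4, -0.9, -4.0]
grip_width: 0.0277
gripper_force: 71.6
```

arm_command:
  commands: [1,0,0,0.003,0,0,0,1,0,0,0.006,0,0,0,1,0,0,0.006,0,0,0,1,0,0,0.006,0,0,0]

```text
time_s: 5.87
position: [0.5585, 0.2267, 0.2262]
tool_rot: [[0.959, 0.283, -0.0], [0.283, -0.959, -0.0], [-0.0, -0.0, -1.0]]
ft_force: [-0.3, 0.0, -2.8]
grip_width: 0.0273
gripper_force: 71.6
```

arm_command:
  commands: [1,0,0,0.003,0,0,0,1,0,0,0.006,0,0,0,1,0,0,0.006,0,0,0,1,0,0,0.006,0,0,0]

```text
time_s: 6.2
position: [0.5585, 0.2267, 0.2232]
tool_rot: [[0.959, 0.283, -0.0], [0.283, -0.959, -0.0], [-0.0, -0.0, -1.0]]
ft_force: [0.5, -0.3, -3.3]
grip_width: 0.0275
gripper_force: 71.6
```

arm_command:
  commands: [1,0,0,0.003,0,0,0,1,0,0,0.005,0,0,0,1,0,0,0.005,0,0,0,1,0,0,0.005,0,0,0]

```text
time_s: 6.53
position: [0.5586, 0.2267, 0.2207]
tool_rot: [[0.959, 0.282, -0.0], [0.282, -0.959, -0.0], [-0.0, -0.0, -1.0]]
ft_force: [0.2, 0.5, -3.1]
grip_width: 0.0275
gripper_force: 71.6
```

arm_command:
  commands: [1,0,0,0.003,0,0,0,1,0,0,0.005,0,0,0,1,0,0,0.005,0,0,0,1,0,0,0.005,0,0,0]

```text
time_s: 6.87
position: [0.5586, 0.2267, 0.2183]
tool_rot: [[0.959, 0.283, -0.0], [0.283, -0.959, -0.0], [-0.0, -0.0, -1.0]]
ft_force: [-0.1, 0.7, -4.2]
grip_width: 0.0274
gripper_force: 71.6
```

arm_command:
  commands: [1,0,0,0.003,0,0,0,1,0,0,0.005,0,0,0,1,0,0,0.005,0,0,0,1,0,0,0.005,0,0,0]

```text
time_s: 7.2
position: [0.5586, 0.2267, 0.2158]
tool_rot: [[0.959, 0.283, -0.0], [0.283, -0.959, -0.0], [-0.0, -0.0, -1.0]]
ft_force: [1.0, 0.7, -3.2]
grip_width: 0.0271
gripper_force: 71.6
```

```bash
cat > f.py <<'E'
from h import *
z=[];
for i in range(8):
    optics.get_image('top'); s=env.observe(); z.append(np.r_[s['ft_force'],s['wrist_torque']])
print(s['time_s'],s['position'].round(4),np.mean(z,0).round(3),np.std(z,0).round(2))
E
python3 f.py
```

```text
7.6 [0.5586 0.2267 0.2159] [ 0.24   0.046 -3.82   0.006 -0.008 -0.005] [0.49 0.54 0.6  0.03 0.03 0.02]
```

arm_command:
  commands: [1,0,0,0.003,0,0,0,1,0,0,0.005,0,0,0,1,0,0,0.005,0,0,0,1,0,0,0.005,0,0,0]

```text
time_s: 7.93
position: [0.5587, 0.2267, 0.2135]
tool_rot: [[0.959, 0.283, 0.001], [0.283, -0.959, 0.0], [0.001, 0.0, -1.0]]
ft_force: [0.4, 0.3, -2.0]
grip_width: 0.0272
gripper_force: 71.8
```

```bash
python3 f.py
```

```text
8.3333 [0.5586 0.2267 0.2134] [ 0.014 -0.049 -1.535  0.008 -0.063  0.008] [0.68 0.4  0.47 0.03 0.04 0.02]
```

arm_command:
  commands: [1,0,0,0.003,0,0,0,1,0,0,0.006,0,0,0,1,0,0,0.006,0,0,0,1,0,0,0.006,0,0,0]

```text
time_s: 8.67
position: [0.5587, 0.2267, 0.2104]
tool_rot: [[0.959, 0.283, 0.0], [0.283, -0.959, 0.0], [0.0, 0.0, -1.0]]
ft_force: [0.5, 0.7, -0.0]
grip_width: 0.0271
gripper_force: 72.0
```

```bash
python3 f.py; python3 - <<'E'
from h import *
w=shot('wrist','w5');a=shot('side')
cv2.imwrite('pics/s5.png',np.hstack([cv2.resize(w[0][150:300,180:480,::-1],(800,400)),])) 
A=cv2.resize(a[0][290:360,250:350,::-1],(800,560),interpolation=2);cv2.imwrite('pics/s5b.png',A)
for nm,lo,hi in(('red1',(0,120,70),(8,255,255)),('red2',(172,120,70),(180,255,255))):
    print(nm,[b[:3] for b in blobs(w[0],lo,hi,8)[0]])
E
```

```text
9.0667 [0.5586 0.2267 0.2104] [-0.025  0.119 -0.08   0.034 -0.088  0.011] [0.6  0.51 0.61 0.05 0.03 0.04]
red1 [(124, [298.5, 227.3], [287, 223, 23, 9])]
red2 []
```

View pics/s5.png

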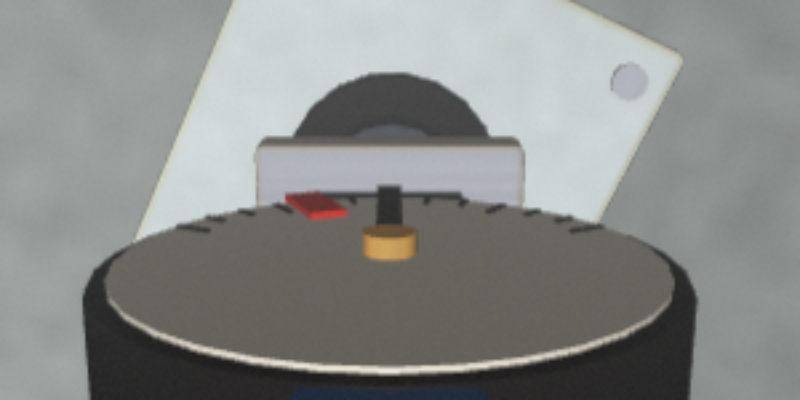

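View pics/s5b.png

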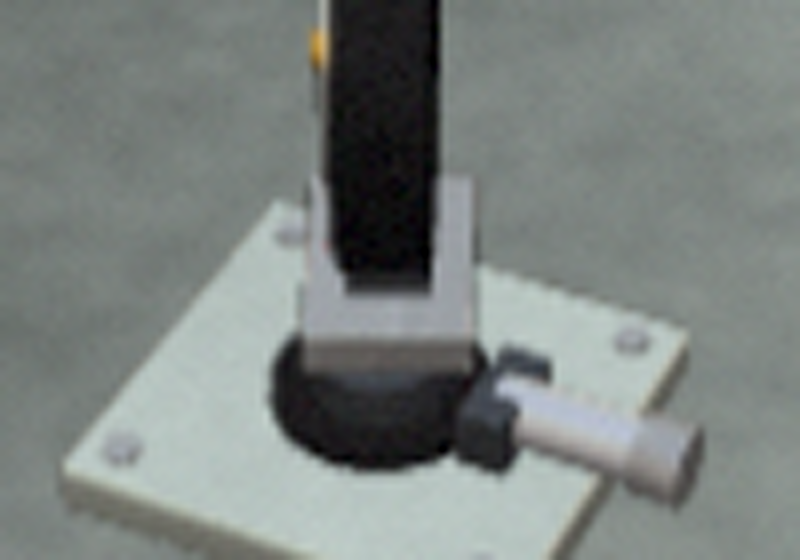

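```bash
python3 - <<'E'
from h import *
c=shot('wrist');s=c[4];R=s['tool_rot'];p=s['position'];f=p+R@[0,0,.158]
a=shot('side');t=shot('top');x=np.r_[R[:2,0],0]
print('post far edge',proj(c,[*(f+.019*x)[:2],.034]),'post sides',proj(c,[*(f[:2]+.019*R[:2,1]),.034])); 
# dark run on column 326 upward of foot
im=c[0].sum(2);print([(r,int(im[r,326])) for r in range(170,204,2)])
for r in (185,190,195): k=np.where(im[r,250:400]<250)[0]+250; print(r,k.min(),k.max())
print('foot edge pred',proj(c,p+R@[.022,-.032,.144]),proj(c,p+R@[.022,.032,.144]))
E
```

```text
post far edge [327.26980329 196.87581186] post sides [353.92922047 223.33032728]
[(170, 632), (172, 626), (174, 628), (176, 627), (178, 216), (180, 221), (182, 217), (184, 217), (186, 210), (188, 215), (190, 213), (192, 211), (194, 196), (196, 224), (198, 292), (200, 284), (202, 281)]
185 303 349
190 298 355
195 294 359
foot edge pred [276.29659203 201.38621851] [378.65632498 201.41459559]
```

```bash
cat > mk.py <<'E'
from h import *
def go(save=None):
    c=shot('wrist',save);s=c[4];R=s['tool_rot'];p=s['position']
    def hit(u,v,x): 
        r=R.T@ray(c[1],c[2],u,v);o=R.T@(c[3]-p);return (o+r*(x-o[0])/r[0])*1000-[0,0,79]   # rel dial centre, tool axes
    b=blobs(c[0],(0,120,70),(8,255,255),8)[0][0]
    print('t',round(s['time_s'],2),'mark',b[:3])
    for x in(.012,.0125,.013): h=hit(*b[1],x); print(x,h.round(1),'r',np.hypot(h[1],h[2]).round(1),'ang',np.arctan2(-h[1],h[2]).round(3))
    g=blobs(c[0],(12,110,60),(35,255,255),60)[0]
    for q in g: print('brass',q[:3])
    v=c[0].max(2)
    for r in range(212,234,2):
        k=np.where(v[r,265:390]<60)[0]+265; print(r,k.min() if len(k) else 0,k.max() if len(k) else 0,len(k),end=' | ')
    print(); return c
if __name__=='__main__': go()
E
python3 mk.py
```

```text
t 9.32 mark (124, [298.4, 227.2], [287, 223, 23, 9])
0.012 [ 12.  -16.8  38.9] r 42.4 ang 0.408
0.0125 [ 12.5 -16.7  36.9] r 40.5 ang 0.424
0.013 [ 13.  -16.5  34.9] r 38.7 ang 0.442
brass (220, [325.5, 240.7], [316, 235, 20, 12])
212 0 0 0 | 214 0 0 0 | 216 0 0 0 | 218 0 0 0 | 220 0 0 0 | 222 322 329 8 | 224 311 340 12 | 226 322 353 9 | 228 286 365 12 | 230 322 329 8 | 232 322 330 9 |
```

arm_command:
  commands: [1,0,-0.0115,0.0002,-0.0174,0,0,1,0,-0.023,0.0008,-0.0348,0,0,1,0,-0.0345,0.0019,-0.0523,0,0,1,0,-0.0459,0.003,-0.0697,0,0,1,0,-0.0573,0.005,-0.0871,0,0,1,0,-0.0686,0.007,-0.1045,0,0,1,0,-0.0798,0.0097,-0.1219,0,0,1,0,-0.0909,0.0128,-0.1393,0,0,1,0,-0.1019,0.016,-0.1568,0,0,1,0,-0.1127,0.0197,-0.1742,0,0,1,0,-0.1127,0.0197,-0.1742,0,0,1,0,-0.1127,0.0197,-0.1742,0,0]

```text
time_s: 10.37
position: [0.5423, 0.2817, 0.2001]
tool_rot: [[0.959, 0.265, 0.1], [0.284, -0.897, -0.34], [-0.001, 0.354, -0.935]]
ft_force: [-1.9, 3.6, 0.5]
grip_width: 0.0272
gripper_force: 72.4
```

arm_command:
  commands: [1,0,0,0,0,0,0,1,0,0,0,0,0,0,1,0,0,0,0,0,0,1,0,0,0,0,0,0,1,0,0,0,0,0,0,1,0,0,0,0,0,0,1,0,0,0,0,0,0,1,0,0,0,0,0,0,1,0,0,0,0,0,0,1,0,0,0,0,0,0,1,0,0,0,0,0,0,1,0,0,0,0,0,0]

```text
time_s: 11.37
position: [0.5426, 0.2808, 0.2005]
tool_rot: [[0.959, 0.264, 0.101], [0.283, -0.896, -0.342], [-0.0, 0.357, -0.934]]
ft_force: [-1.7, 4.7, -0.3]
grip_width: 0.0271
gripper_force: 72.4
```

```bash
python3 f.py; python3 - <<'E'
from mk import *
c=go('w6');s=c[4];print('foot',(s['position']+s['tool_rot']@[0,0,.158]).round(4),np.degrees(np.arccos(-s['tool_rot'][2,2])).round(2))
cv2.imwrite('pics/w6c.png',cv2.resize(c[0][180:280,226:426,::-1],(800,400),interpolation=2))
E
```

```text
11.7667 [0.5427 0.2808 0.2005] [-1.706  4.58  -0.136  1.415  0.496 -0.038] [0.47 0.42 0.44 0.02 0.02 0.02]
t 11.77 mark (73, [294.9, 227.6], [287, 223, 17, 10])
0.012 [ 12.  -18.9  37.6] r 42.0 ang 0.466
0.0125 [ 12.5 -18.7  35.6] r 40.2 ang 0.485
0.013 [ 13.  -18.6  33.6] r 38.4 ang 0.505
brass (228, [325.4, 240.6], [316, 235, 20, 13])
212 272 272 1 | 214 271 272 2 | 216 271 271 1 | 218 271 271 1 | 220 271 272 2 | 222 271 303 10 | 224 271 340 20 | 226 272 353 17 | 228 286 365 16 | 230 304 315 12 | 232 307 389 14 | 
foot [0.5586 0.2267 0.0529] 20.9
```

View pics/w6c.png

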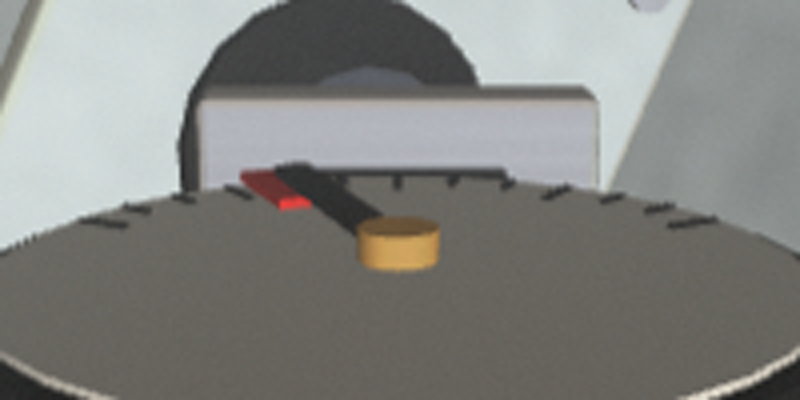

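arm_command:
  commands: [1,0,-0.0015,0,-0.0015,0,0,1,0,-0.003,0,-0.0033,0,0,1,0,-0.003,0,-0.0033,0,0,1,0,-0.003,0,-0.0033,0,0,1,0,-0.003,0,-0.0033,0,0,1,0,-0.003,0,-0.0033,0,0]

```text
time_s: 12.32
position: [0.5424, 0.2819, 0.2]
tool_rot: [[0.959, 0.263, 0.103], [0.282, -0.894, -0.349], [0.0, 0.364, -0.932]]
ft_force: [-0.1, 2.1, 0.0]
grip_width: 0.0272
gripper_force: 72.4
```

```bash
python3 f.py; python3 - <<'E'
from mk import *
c=go();s=c[4];print('foot',(s['position']+s['tool_rot']@[0,0,.158]).round(4),np.degrees(np.arccos(-s['tool_rot'][2,2])).round(2))
A=cv2.resize(c[0][205:250,276:346,::-1],(560,360),interpolation=2)
a=shot('side');B=cv2.resize(a[0][270:360,250:350,::-1],None,fx=4,fy=4,interpolation=2)[:360,100:340]
cv2.imwrite('pics/w7.png',np.hstack([A,B]))
E
```

```text
12.7167 [0.5423 0.282  0.2   ] [-0.617  1.609  0.213  0.552  0.173  0.002] [0.25 0.36 0.45 0.06 0.04 0.03]
t 12.72 mark (61, [294.9, 227.7], [287, 223, 17, 9])
0.012 [ 12.  -18.9  37.3] r 41.8 ang 0.468
0.0125 [ 12.5 -18.7  35.4] r 40.0 ang 0.487
0.013 [ 13.  -18.6  33.4] r 38.2 ang 0.508
brass (224, [325.5, 240.7], [316, 235, 20, 13])
212 272 272 1 | 214 271 272 2 | 216 271 271 1 | 218 271 271 1 | 220 271 271 1 | 222 271 302 11 | 224 272 340 20 | 226 272 353 18 | 228 272 365 17 | 230 304 377 13 | 232 306 389 14 | 
foot [0.5586 0.2269 0.0528] 21.32
```

View pics/w7.png

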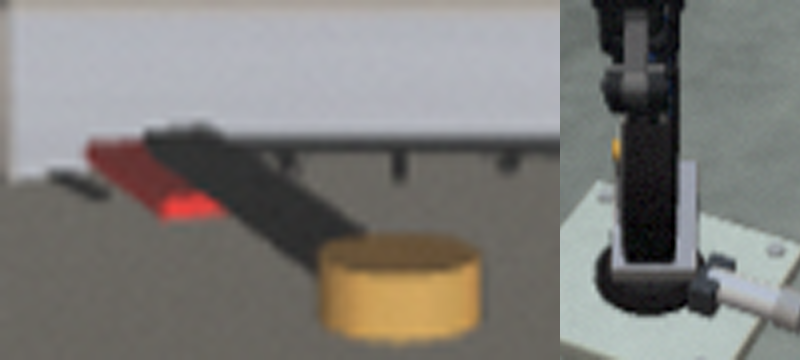

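```bash
python3 f.py; python3 -c "
from rig import env
print(env.close_job())"
```

```text
13.2167 [0.5423 0.2821 0.1999] [-0.196  1.12   0.518  0.403  0.066  0.026] [0.47 0.51 0.41 0.01 0.02 0.02]
the job is handed in; nothing more can be done
None
```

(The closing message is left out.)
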